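# Shut the file chest and secure it with the snap hook

### The job

Shut the lid of the plywood file chest so that the steel staple stands up through its slot, then secure it with the snap hook (the one with the sprung gate, not the plain open hook): press its gate open and hook it round one leg of the staple, so that the gate springs shut behind the leg. Leave the hook lying flat on the shut lid, and do not disturb the other things on the bench.

Things in the scene. Friction and masses are not known exactly. Their poses are not given: they have to be found in the camera images.
- chest: Low open plywood file chest, fixed, 200 mm (its x) by 280 mm (its y), 75 mm tall without lid. Origin: centre of its underside; x points from the front (robot side) to the hinge side, z up. A steel staple (upside-down U of 8 mm round bar) stands in it: vertical legs at x = -35, y = -35 and +35 mm; crown top 131.5 mm above the bench.
- lid (a joint): Opening angle (rad) of the flat plywood lid, 200 by 280 by 12 mm, no handle: 0 shut, starts part open, front edge raised. Stiff hinge: it stays where it is left. A slot of 30 by 100 mm with a dark steel rim lets the staple through. Shut, its top is level, 87.5 mm above the bench. A few newtons down on its top face near the front edge shut it.
- staple_left (a point): Axis of the staple's left leg (chest y = +35 mm), 6 mm above the shut lid. Between the legs the opening is 62 mm wide and 36 mm high over the lid. Axes as the chest's.
- staple_right (a point): The same on the right leg (chest y = -35 mm).
- lid_edge (a point): Middle of the lid's front (free) edge, on its top (outer) face; moves with the lid.
- lid_hinge (a point): Middle of the lid's hinge line, at the chest's x = 100 mm, 75.5 mm above the bench, 200 mm from the front edge; the lid's underside lies on it, the top face 12 mm off. Its frame turns with the lid: -x to the front edge, z normal to the top face.
- hook: Steel snap hook, lying flat, 166 by 55 mm, 0.24 kg: loop of 10 mm bar with a rubber tail grip. Origin: in the loop, on its underside; x towards the nose end, gate on the +y side, z up. Centre lines (mm): spine y = -23; nose end x = 57, turning back to the nose tip (36, 22); rear x = -50. Gate, 8 mm bar, from hinge pin (-34, 18) to tip (27, 18); centre plane z = 5.
- hook_grip (a point): Middle of the rubber grip: 45 mm long (along the hook's x), 18 mm wide, 16 mm tall, resting level with the hook's underside; its centre is 72.5 mm behind the origin and 8 mm above the underside.
- gate (a joint): Angle of the hook's sprung gate (rad): 0 shut, 0.6 inner stop; swings into the loop only and springs shut. About 2 N at its tip starts it, 3 N holds it at 0.4. A staple leg pressed against it at hook x = 20 mm, in to y = 3 mm, opens it; moved then towards the nose end, to about (42, 0), the leg frees the gate, which shuts behind it.
- open_hook: Plain open hook: same size, bar and rubber grip as the snap hook, but with no gate and no rear bar on that side. Not to be used. Same axes.
- glue: Glue bottle, 52 mm across, 140 mm tall; leave alone. Origin under its centre.
- tape: Roll of tape, 110 mm across, 24 mm tall; leave alone. Origin under its centre.
- weight: Round brass gluing weight, 64 mm across, 70 mm tall; leave alone. Origin under its centre.
- driver: Screwdriver, 190 mm long, lying on the bench in front of the chest; leave alone.
- brush: Brush, 200 mm long, lying on the bench; leave alone.
- caul: Light wooden block, 50 by 160 by 30 mm, beyond the chest; leave alone. Origin under its centre.
Things that resemble listed ones, but are neither listed nor needed, are in the scene too. Leave any green or red look-alike of the hook alone.

How it is judged:
By the outcome, as a careful person would: the job done as asked, in the order asked, and still so for the second after the job is handed in, with the robot touching nothing.
It also fails if it takes over 54 s, if anything falls off the work surface, if the arm or the gripper's body presses on something with over 40 N, if the wrist force passes 120 N, or if a joint passes its speed limit or range.

### The arm

A 6-joint arm with a two-finger parallel gripper is mounted at the origin on the work surface. World frame = base frame: x ahead of the robot, y to its left, z up, the work surface at z = 0. Lengths are in mm, angles in rad, forces in N, time in s.
With the tool pointing down it reaches from about 275 to 1000 mm from the base axis. Payload 8.4 kg.
Tool frame: the origin (TCP) lies midway between the tips of the shut fingers; the grasp point (between the pads) lies grip_depth behind it (grip_depth is the distance from the TCP to the grasp point, in mm); z points along the fingers, y is the line along which they close (so a half turn about z gives the same grasp; the last joint's range is limited). The gripper opens to 85 mm and grips with 20 to 120 N. Pads are 22 mm wide; open, the fingers measure 114 mm over their backs; the gripper's body (76 mm by 85 mm) begins 54 mm behind the grasp point. The pads swing forward as they close: fully open they stand 13 mm farther back than shut.
Start: joints at [1.161, 0.353, 1.633, -0, 1.155, -0.002], TCP at [247.868, 573.75, 231.281] pointing down, gripper open.
Joint ranges: [-2.63, 2.63], [-0.92, 2.1], [0.06, 2.66], [-1.3, 4.44], [0, 2.69], [-3.02, 3.02]. Speed limits (rad/s): [2.22, 2.22, 2.79, 3.14, 3.14, 3.14].

### API

Orientations are given as [roll, pitch, yaw] about the fixed x, y, z axes, in that order (R = Rz(yaw) Ry(pitch) Rx(roll)).
In Python, from rig import * gives the robot as it stands.
- The arm moves only by the shell command python3 -m creep 'ROWS' [FORCE]. ROWS is JSON, a list of rows, each an object of numbers: "x", "y", "z": the shift along the tool's x, y, z in mm; "rx", "ry", "rz": the turn, a rotation vector about the tool's x, y, z in rad; "hand": the finger opening in mm, from 0 to 85.4. A call has 1 to 20 rows; each row shifts and turns the commanded pose from where the row before left it, along the tool's axes as they then stand; what a row does not reach is not made up. A row lasts 1/8 s, in which the tool goes at most 62.5 mm and 10.7 degrees, less where a joint would pass 70% of its speed; a pose out of reach is approached as far as the arm can. A call with a gripper value outside its range is refused whole. The fingers move at their own pace and stop on an object; FORCE is the grip in N (left out, the last holds). Time passes only in rows, so rows that do not move let the fingers close. It gives the time, the measured TCP pose, the force, the opening and the grip force at its end, in the units of the state.
- sense(): the state, without advancing time (a new reading comes with each control period).
- grab_frame(name): name is "scene" or "top" or "wrist"; returns the picture (384x512x3 uint8, red, green, blue); there is no depth.
- get_calibration(name): a dict with "K" (3x3 intrinsics, pixels), "k1" (the pictures are not rectified: a ray, as slopes to the right and down, at radius r is drawn at 1 + k1 r^2 times it, then the intrinsics apply), "R" (3x3) and "t" (3): a world point X has camera coordinates R X + t. Camera axes: x right, y down, z forward; pixel columns grow to the right and rows downward; lengths in mm; the calibration is good to about 2 mm. A picture is of the moment at which its call begins: read the wrist's pose just before it. get_calibration takes no time and is no camera call; for the wrist camera it gives the pose at the moment of the call.
- sign_off(): hands the job in; it is judged then, once.
The state is a dict: "clock": time; "qpos": joint angles; "qvel": joint speeds; "joint_efforts": joint torques, N m; "eef_pos": TCP position; "tcp_rot": TCP orientation; "contact_force": force on the tool from outside, world axes, zero at the start; "wrist_torque": the same for the moment, N m; "opening": opening from 0.0 (shut) to 1.0 (fully open); "grasp_force": force on a finger pad.
Only numpy, scipy, OpenCV 4.12 (cv2) and the standard library are available. Lean on these libraries where they do the work, as an engineer would, in place of code of your own. Each camera call takes 0.05 s, during which the arm holds its last target. There are 200 camera calls.

## Working session

There is one attempt and no reset: what is moved stays moved. The work goes in short steps, Python scripts to look and compute and a shell command to move; the robot and the scene stay as the last step left them, time stands still between calls to the robot, and variables do not carry over. Pictures are saved under pics/ and viewed, at most 10 in all, crops included, and the job is handed in when it is done.

```bash
ls; mkdir -p pics
cat > h.py <<'E'
from rig import *
import numpy as np, cv2
def save(im,n,scale=1.5):
    cv2.imwrite('pics/'+n,cv2.cvtColor(cv2.resize(im,None,fx=scale,fy=scale,interpolation=cv2.INTER_CUBIC),cv2.COLOR_RGB2BGR))
def ray(c,uv):
    K=np.array(c['K']);R=np.array(c['R']);t=np.array(c['t'])
    d=np.array([(uv[0]-K[0,2])/K[0,0],(uv[1]-K[1,2])/K[1,1]]);s=d.copy()
    for _ in range(20): s=d/(1+c['k1']*(s@s))
    return -R.T@t, R.T@np.array([s[0],s[1],1])
def onz(c,uv,z):
    o,d=ray(c,uv); return o+d*(z-o[2])/d[2]
def proj(c,X):
    p=np.array(c['R'])@np.array(X,float)+np.array(c['t']); s=p[:2]/p[2]; s=s*(1+c['k1']*(s@s))
    K=np.array(c['K']); return np.array([K[0,0]*s[0]+K[0,2],K[1,1]*s[1]+K[1,2]])
E
python3 - <<'E'
from h import *
for n in ['top','scene']:
    im=grab_frame(n); np.save(n+'.npy',im); save(im,n+'0.png',1.5)
    c=get_calibration(n); print(n,(-np.array(c['R']).T@np.array(c['t'])).round(), np.round(c['K'],0).tolist(),c['k1'])
print(sense())
E
```

```text
pics
top [ 389.  -21. 1095.] [[365.0, 0.0, 257.0], [0.0, 365.0, 190.0], [0.0, 0.0, 1.0]] -8.041139536501385e-05
scene [818. 727. 752.] [[394.0, 0.0, 260.0], [0.0, 394.0, 187.0], [0.0, 0.0, 1.0]] -0.13532013125501674
{'clock': 0.1, 'qpos': array([ 1.16061608e+00,  3.53579003e-01,  1.63409920e+00, -2.80388461e-07,
        1.15519673e+00, -2.41417012e-03]), 'qvel': array([-0.00021133, -0.00012377, -0.00152373,  0.00047957, -0.00139776,
       -0.00034464]), 'joint_efforts': array([ 1.40763434e-03, -6.06354761e+01, -3.42820823e+01,  1.08102370e-04,
        3.75528864e-03,  4.00332124e-05]), 'eef_pos': array([247.67854134, 573.33954282, 230.61980978]), 'tcp_rot': array([-3.14031038e+00, -2.83925504e-06,  2.73382669e+00]), 'contact_force': array([-0.82844757, -0.40283548, -0.0747363 ]), 'wrist_torque': array([0.00627852, 0.02379241, 0.02219999]), 'grasp_force': 0.0, 'opening': 0.9987562149261527}
```

View pics/top0.png

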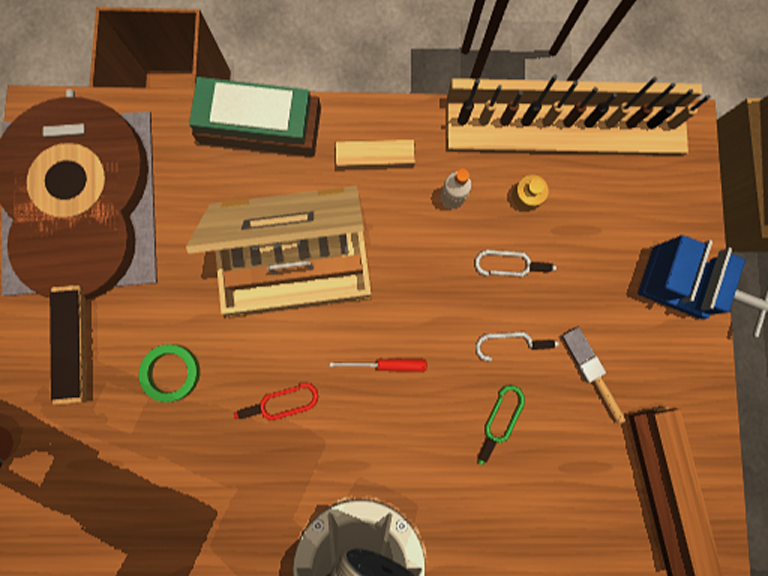

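View pics/scene0.png

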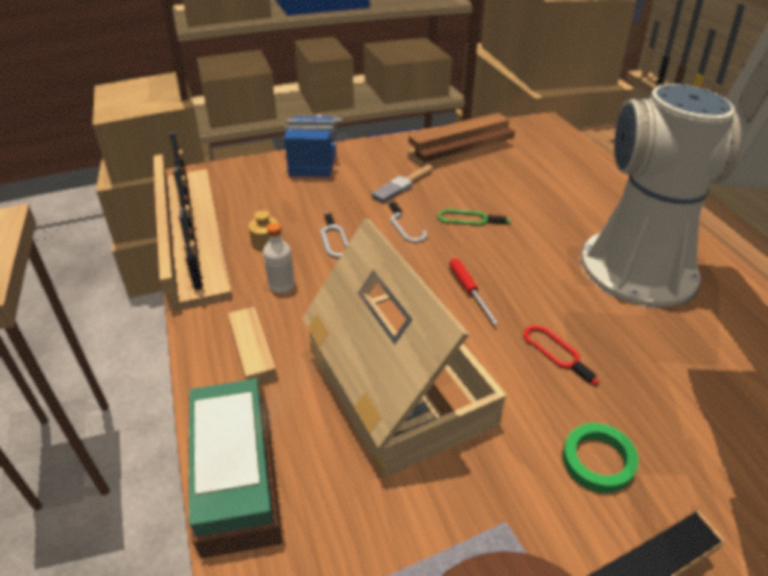

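Top view: the snap hook (closed loop) is at about (503,264), with its nose towards world +y and its gate towards the robot. The open hook is at (515,343). The chest's lid is part open, with its front edge at about (188,248)–(365,228). I'll zoom in on the chest in both views.

Run:
```python
from h import *
t=np.load('top.npy');s=np.load('scene.npy')
a=cv2.resize(t[115:220,115:255],None,fx=4,fy=4,interpolation=cv2.INTER_CUBIC) # 560x420
b=cv2.resize(t[155:195,305:380],None,fx=4,fy=4,interpolation=cv2.INTER_CUBIC) #300x160
b=b[:, :240]
cv=np.zeros((600,800,3),np.uint8); cv[:420,:560]=a; cv[:160,560:800]=b
d=cv2.resize(s[140:320,195:340],None,fx=2.3,fy=2.3,interpolation=cv2.INTER_CUBIC); 
cv[170:170+414,466:466+334]=d
cv[420:,:466]=0
save(cv,'chest.png',1)
```

```text
(no output)
```

View pics/chest.png

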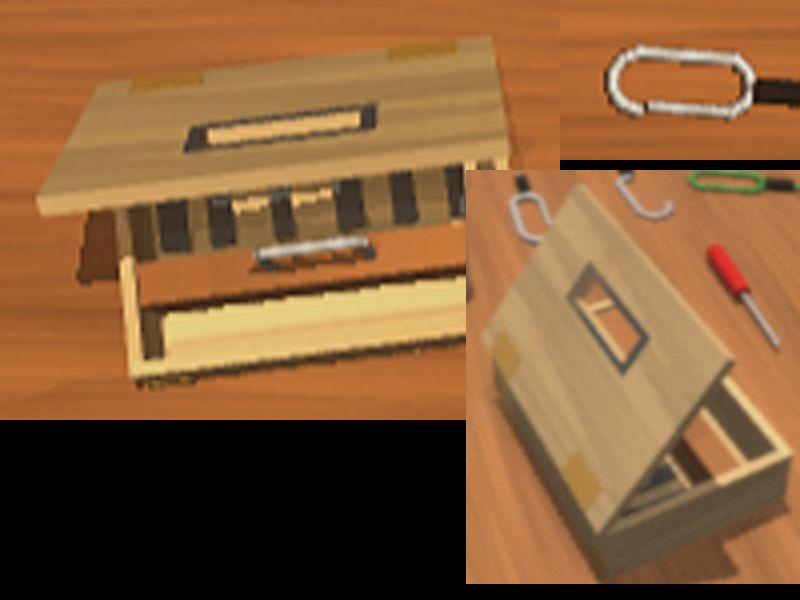

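Snap-hook crop: the gate gap is at the lower left, so the nose is to the left (+y) and the gate faces the robot. The lid corners are visible in both views, so I can triangulate them.

```bash
cat >> h.py <<'E'
def tri(c1,u1,c2,u2):
    o1,d1=ray(c1,u1);o2,d2=ray(c2,u2)
    s=np.linalg.lstsq(np.c_[d1,-d2],o2-o1,rcond=None)[0]
    a,b=o1+s[0]*d1,o2+s[1]*d2
    return (a+b)/2,np.linalg.norm(a-b)
E
python3 - <<'E'
from h import *
ct=get_calibration('top');cs=get_calibration('scene')
for z in (0,75.5):
    l,r=onz(ct,(148.75,209.5),z),onz(ct,(246.7,197.3),z); print('front',z,l.round(),r.round(),np.linalg.norm(l-r))
S=lambda u,v:((u-466)/2.3+195,(v-170)/2.3+140)
for n,u,v in [('frontL',(125,164.2),S(732,362)),('frontR',(242,152.5),S(580,186))]:
    p,e=tri(ct,u,cs,v); print(n,p.round(1),e)
l,r=onz(ct,(139.5,136),80),onz(ct,(238,124.5),80); print('hinge',l.round(),r.round(),np.linalg.norm(l-r))
t=lambda u,v:(u/4+115,v/4+115)
for q in [(260,252),(370,244)]: print('staple',onz(ct,t(*q),127).round(1))
# hook
im=np.load('top.npy'); hs=cv2.cvtColor(im,cv2.COLOR_RGB2HSV)
for nm,(r0,r1,c0,c1) in {'hook':(160,190,310,375)}.items():
    sub=hs[r0:r1,c0:c1]
    m=(sub[...,1]<70)&(sub[...,2]>110); k=(sub[...,2]<75)
    for n,mm,z in (('steel',m,5),('dark',k,12)):
        ys,xs=np.nonzero(mm); print(nm,n,len(xs),(xs.min()+c0,xs.max()+c0,ys.min()+r0,ys.max()+r0))
        mask=mm.astype(np.uint8); print(cv2.minAreaRect(np.c_[xs+c0,ys+r0].astype(np.float32)))
        print(onz(ct,(xs.mean()+c0,ys.mean()+r0),z).round(1))
E
```

```text
front 0 [474. 277.   0.] [514. -15.   0.] 294.1621412354292
front 75.5 [468. 256.  75.] [505. -15.  76.] 273.8797990957198
frontL [558.8 274.3 239.5] 7.15605320957018
frontR [594.7  -3.3 237.5] 0.423486102648776
hinge [676. 291.  80.] [715.  13.  80.] 281.2590804208069
staple [549.2 163.4 127. ]
staple [555.6  90.3 127. ]
hook steel 211 (np.int64(317), np.int64(370), np.int64(166), np.int64(183))
((343.5, 174.5), (17.0, 53.0), 90.0)
[ 585.  -284.5    5. ]
hook dark 91 (np.int64(316), np.int64(367), np.int64(173), np.int64(181))
((341.4675598144531, 177.60198974609375), (51.183746337890625, 7.702551364898682), 1.6846843957901)
[ 576.8 -347.3   12. ]
```

```bash
python3 -m creep '[{"z":-17,"rz":0.171,"hand":0},{"z":-17,"rz":0.171,"hand":0},{"z":-17,"rz":0.171,"hand":0},{"z":-17,"rz":0.171,"hand":0},{"z":-17,"rz":0.171,"hand":0},{"z":-17,"rz":0.171,"hand":0},{"x":-34,"y":20},{"x":-34,"y":20},{"x":-34,"y":20},{"x":-34,"y":20},{"x":-34,"y":20},{"x":-34,"y":20},{"x":-34,"y":20},{"x":-34,"y":20},{"x":-34,"y":20},{"x":-34,"y":20},{"x":-34,"y":20},{"x":-34,"y":20},{"x":-34,"y":20},{"x":-34,"y":20}]' 40
```

```text
schema error: expected keys x, y, z, rx, ry, rz, hand
```

```bash
python3 -m creep '[{"x":0,"y":0,"z":-17,"rx":0,"ry":0,"rz":0.171,"hand":0},{"x":0,"y":0,"z":-17,"rx":0,"ry":0,"rz":0.171,"hand":0},{"x":0,"y":0,"z":-17,"rx":0,"ry":0,"rz":0.171,"hand":0},{"x":0,"y":0,"z":-17,"rx":0,"ry":0,"rz":0.171,"hand":0},{"x":0,"y":0,"z":-17,"rx":0,"ry":0,"rz":0.171,"hand":0},{"x":0,"y":0,"z":-17,"rx":0,"ry":0,"rz":0.171,"hand":0},{"x":-40,"y":24,"z":0,"rx":0,"ry":0,"rz":0,"hand":0},{"x":-40,"y":24,"z":0,"rx":0,"ry":0,"rz":0,"hand":0},{"x":-40,"y":24,"z":0,"rx":0,"ry":0,"rz":0,"hand":0},{"x":-40,"y":24,"z":0,"rx":0,"ry":0,"rz":0,"hand":0},{"x":-40,"y":24,"z":0,"rx":0,"ry":0,"rz":0,"hand":0},{"x":-40,"y":24,"z":0,"rx":0,"ry":0,"rz":0,"hand":0},{"x":-40,"y":24,"z":0,"rx":0,"ry":0,"rz":0,"hand":0},{"x":-40,"y":24,"z":0,"rx":0,"ry":0,"rz":0,"hand":0},{"x":-40,"y":24,"z":0,"rx":0,"ry":0,"rz":0,"hand":0},{"x":-40,"y":24,"z":0,"rx":0,"ry":0,"rz":0,"hand":0},{"x":-40,"y":24,"z":0,"rx":0,"ry":0,"rz":0,"hand":0},{"x":-38,"y":19,"z":0,"rx":0,"ry":0,"rz":0,"hand":0},{"x":0,"y":0,"z":0,"rx":0,"ry":0,"rz":0,"hand":0}]' 40
python3 - <<'E'
from h import *
im=grab_frame('wrist'); save(im,'w1.png',1.2); c=get_calibration('wrist'); print((-np.array(c['R']).T@c['t']).round(), np.round(c['R'],2).tolist())
E
```

```text
clock: 2.48
eef_pos: [594.5, 136.5, 332.6]
tcp_rot: [-3.141, 0.001, 1.705]
contact_force: [-0.5, 0.1, 0.2]
opening: -0.0
grasp_force: 0.0
[584. 205. 475.] [[0.99, 0.13, -0.0], [0.13, -0.95, 0.27], [0.04, -0.27, -0.96]]
```

View pics/w1.png

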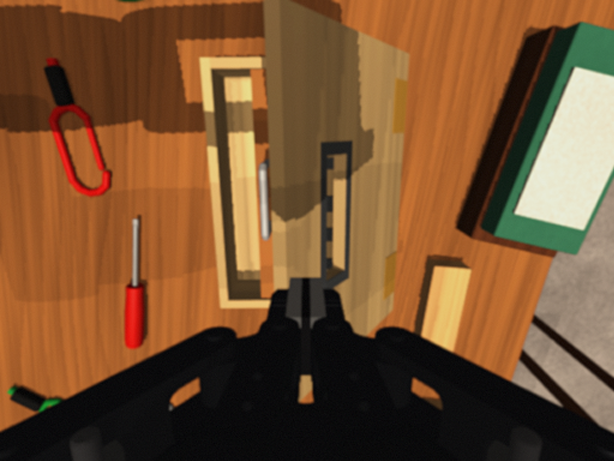

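Wrist view: the closed fingertips, at about (306,290), are over the lid just behind its front edge (col ~275). I'll press the lid down along its arc.

```bash
python3 -m creep '[{"x":0,"y":0,"z":45,"rx":0,"ry":0,"rz":0,"hand":0},{"x":0,"y":0,"z":45,"rx":0,"ry":0,"rz":0,"hand":0},{"x":0,"y":-5,"z":15,"rx":0,"ry":0,"rz":0,"hand":0},{"x":0,"y":-15,"z":11,"rx":0,"ry":0,"rz":0,"hand":0},{"x":0,"y":-13,"z":13,"rx":0,"ry":0,"rz":0,"hand":0},{"x":0,"y":-12,"z":14,"rx":0,"ry":0,"rz":0,"hand":0},{"x":0,"y":-11,"z":15,"rx":0,"ry":0,"rz":0,"hand":0},{"x":0,"y":-9,"z":16,"rx":0,"ry":0,"rz":0,"hand":0},{"x":0,"y":-7,"z":17,"rx":0,"ry":0,"rz":0,"hand":0},{"x":0,"y":-6,"z":18,"rx":0,"ry":0,"rz":0,"hand":0},{"x":0,"y":-4,"z":18,"rx":0,"ry":0,"rz":0,"hand":0}]' && python3 -m creep '[{"x":0,"y":-1,"z":9,"rx":0,"ry":0,"rz":0,"hand":0},{"x":0,"y":0,"z":5,"rx":0,"ry":0,"rz":0,"hand":0},{"x":0,"y":0,"z":2,"rx":0,"ry":0,"rz":0,"hand":0},{"x":0,"y":0,"z":0,"rx":0,"ry":0,"rz":0,"hand":0}]'
```

```text
clock: 3.9
eef_pos: [512.4, 128.5, 107.2]
tcp_rot: [3.14, -0.0, 1.709]
contact_force: [1.0, -0.1, 1.3]
opening: 0.001
grasp_force: 0.8
clock: 4.4
eef_pos: [511.7, 127.7, 90.6]
tcp_rot: [3.141, -0.0, 1.708]
contact_force: [-0.9, -0.5, 0.5]
opening: 0.003
grasp_force: 0.0
```

```bash
python3 -m creep '[{"x":0,"y":0,"z":2,"rx":0,"ry":0,"rz":0,"hand":0},{"x":0,"y":0,"z":1.5,"rx":0,"ry":0,"rz":0,"hand":0},{"x":0,"y":0,"z":0,"rx":0,"ry":0,"rz":0,"hand":0}]'; python3 -m creep '[{"x":0,"y":0,"z":1.5,"rx":0,"ry":0,"rz":0,"hand":0},{"x":0,"y":0,"z":0,"rx":0,"ry":0,"rz":0,"hand":0}]'
```

```text
clock: 4.78
eef_pos: [511.6, 127.6, 87.5]
tcp_rot: [3.141, -0.0, 1.708]
contact_force: [-3.8, -0.5, 9.1]
opening: -0.001
grasp_force: 4.6
clock: 5.03
eef_pos: [511.7, 127.6, 87.3]
tcp_rot: [3.141, -0.0, 1.708]
contact_force: [-7.5, -2.1, 27.6]
opening: 0.002
grasp_force: 13.5
```

```bash
python3 -m creep '[{"x":0,"y":0,"z":-40,"rx":0,"ry":0,"rz":0,"hand":0},{"x":-5,"y":5,"z":-40,"rx":0,"ry":0,"rz":0,"hand":0},{"x":-20,"y":20,"z":-30,"rx":0,"ry":0,"rz":0,"hand":0},{"x":-20,"y":20,"z":0,"rx":0,"ry":0,"rz":0,"hand":0},{"x":0,"y":0,"z":0,"rx":0,"ry":0,"rz":0,"hand":0},{"x":0,"y":0,"z":0,"rx":0,"ry":0,"rz":0,"hand":0}]'
python3 - <<'E'
from h import *
import pickle
c=get_calibration('wrist'); im=grab_frame('wrist'); save(im,'w2.png',1.5); pickle.dump((c,im),open('w2.pkl','wb'))
print(sense()['eef_pos'],sense()['clock'])
E
```

```text
clock: 5.78
eef_pos: [561.2, 89.2, 194.7]
tcp_rot: [-3.14, -0.0, 1.707]
contact_force: [0.3, -0.2, -0.6]
opening: -0.002
grasp_force: 0.0
[561.02599953  89.3457275  194.66268396] 5.825
```

View pics/w2.png

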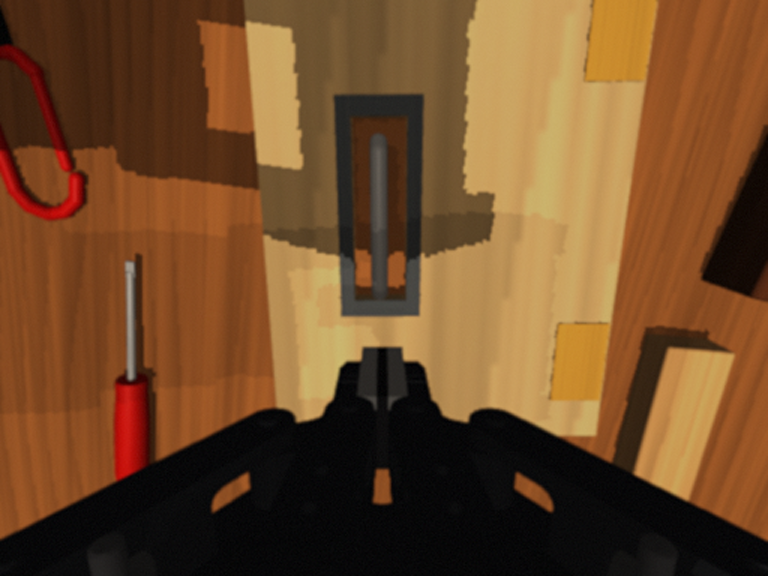

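The staple stands up through the slot. The crown runs from (378,133) to (380,300) and the slot's inner corners are about (351,117), (408,117), (355,300) and (405,300), all in 1.5x pixels. The lid is shut.

Run:
```python
from h import *
import pickle
c,im=pickle.load(open('w2.pkl','rb'))
P=lambda u,v,z: onz(c,(u/1.5,v/1.5),z)
a,b=P(378,133,129),P(380,300,129); print('crown',a.round(1),b.round(1),np.linalg.norm(a-b),((a+b)/2).round(1))
q=[P(*p,87.5) for p in [(351,117),(408,117),(405,300),(355,300)]]
for x in q: print(x.round(1))
print('slot c',np.mean(q,0).round(1),np.linalg.norm(q[0]-q[3]),np.linalg.norm(q[0]-q[1]),'outer')
q=[P(*p,87.5) for p in [(335,95),(423,95),(419,315),(343,315)]]
print('rim c',np.mean(q,0).round(1),np.linalg.norm(q[0]-q[3]),np.linalg.norm(q[0]-q[1]), 'yaw', np.arctan2(-(q[0]-q[3])[0],(q[0]-q[3])[1]))
e=[P(*p,87.5) for p in [(262,240),(274,400),(632,200),(605,380)]]
for x in e: print('edge',x.round(1))
ct=get_calibration('top'); im=grab_frame('top'); np.save('top2.npy',im)
sc=grab_frame('scene')
g=cv2.resize(im[155:195,305:380],None,fx=8,fy=8,interpolation=cv2.INTER_CUBIC)
save(np.vstack([g,]),'hk.png',1.3)
```

```text
crown [548.2 169.4 129. ] [559.3  94.1 129. ] 76.06647632889097 [553.8 131.7 129. ]
[532.6 177.7  87.5]
[561.8 181.7  87.5]
[575.2  83.6  87.5]
[546.5  79.6  87.5]
slot c [554.  130.7  87.5] 99.06145322896583 29.527101119514917 outer
rim c [554.1 131.3  87.5] 118.70359674309826 44.99125080869448 yaw 0.14701711930305048
edge [490.9 107.3  87.5]
edge [504.7   8.8  87.5]
edge [688.3 156.3  87.5]
edge [702.9  50.1  87.5]
```

```bash
python3 -m creep '[{"x":0,"y":0,"z":-5,"rx":0,"ry":0,"rz":0.136,"hand":50},{"x":-40,"y":1.5,"z":0,"rx":0,"ry":0,"rz":0,"hand":50},{"x":-40,"y":1.5,"z":0,"rx":0,"ry":0,"rz":0,"hand":50},{"x":-40,"y":1.5,"z":0,"rx":0,"ry":0,"rz":0,"hand":50},{"x":-40,"y":1.5,"z":0,"rx":0,"ry":0,"rz":0,"hand":50},{"x":-40,"y":1.5,"z":0,"rx":0,"ry":0,"rz":0,"hand":50},{"x":-40,"y":1.5,"z":0,"rx":0,"ry":0,"rz":0,"hand":50},{"x":-40,"y":1.5,"z":0,"rx":0,"ry":0,"rz":0,"hand":50},{"x":-40,"y":1.5,"z":0,"rx":0,"ry":0,"rz":0,"hand":50},{"x":-40,"y":1.5,"z":10,"rx":0,"ry":0,"rz":0,"hand":50},{"x":-40,"y":1.5,"z":10,"rx":0,"ry":0,"rz":0,"hand":50},{"x":-40,"y":1.5,"z":10,"rx":0,"ry":0,"rz":0,"hand":50},{"x":-40,"y":1.5,"z":10,"rx":0,"ry":0,"rz":0,"hand":50},{"x":0,"y":0,"z":0,"rx":0,"ry":0,"rz":0,"hand":50},{"x":0,"y":0,"z":0,"rx":0,"ry":0,"rz":0,"hand":50}]'
python3 - <<'E'
from h import *
import pickle
c=get_calibration('wrist'); im=grab_frame('wrist'); save(im,'w3.png',1.5); pickle.dump((c,im),open('w3.pkl','wb'))
s=sense();print(s['eef_pos'],s['tcp_rot'],s['clock'])
E
```

```text
clock: 7.8
eef_pos: [580.3, -390.0, 160.0]
tcp_rot: [-3.141, -0.001, 1.572]
contact_force: [-0.4, -0.3, -0.4]
opening: 0.585
grasp_force: 0.0
[ 580.48655335 -389.71085381  160.31124151] [-3.14129625e+00 -5.81977855e-04  1.57234885e+00] 7.85
```

View pics/w3.png

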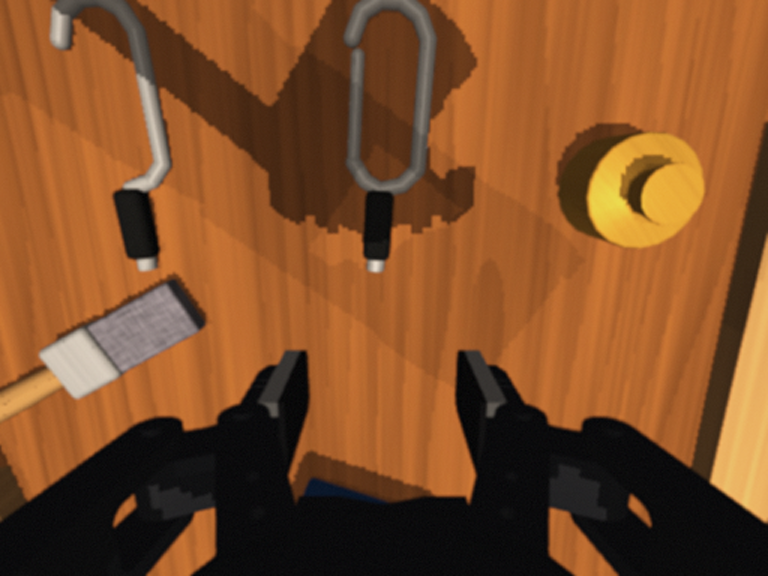

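Snap hook: the grip runs from (380,193) to (376,257), the spine bar from (432,40) to (419,165), and the gate from (356,55) to (354,155). Next I'll cast these to points.

Run:
```python
from h import *
import pickle
c,im=pickle.load(open('w3.pkl','rb'))
P=lambda u,v,z: onz(c,(u/1.5,v/1.5),z)
yaw=lambda a,b: np.arctan2((a-b)[1],(a-b)[0])
a,b=P(380,193,16),P(376,257,14); print('grip',a.round(1),b.round(1),((a+b)/2).round(1),np.linalg.norm(a-b),yaw(a,b))
s1,s2=P(432,40,5),P(419,165,5); print('spine',s1.round(1),s2.round(1),yaw(s1,s2))
g1,g2=P(356,55,5),P(354,155,5); print('gate',g1.round(1),g2.round(1),yaw(g1,g2))
print('nose outer',P(390,-8,5).round(1),'tip',P(352,42,5).round(1),'rear bar',P(388,186,5).round(1))
l,r=P(365,225,10),P(393,225,10);print('width',l,r)
```

```text
grip [ 579.  -338.9   16. ] [ 576.4 -379.7   14. ] [ 577.7 -359.3   15. ] 41.031222189882975 1.506902164392729
spine [ 609.6 -251.4    5. ] [ 603.7 -322.1    5. ] 1.487402717511262
gate [ 564.6 -259.4    5. ] [ 562.5 -316.1    5. ] 1.5331547223913622
nose outer [ 584.7 -227.     5. ] tip [ 562.4 -252.5    5. ] rear bar [ 584.1 -335.1    5. ]
width [ 569.22507037 -359.47760547   10.        ] [ 587.37104392 -359.4573881    10.        ]
```

```bash
python3 -m creep '[{"x":15,"y":-1.2,"z":20,"rx":0,"ry":0,"rz":0,"hand":50},{"x":15.3,"y":-1.1,"z":30,"rx":0,"ry":0,"rz":0.064,"hand":50},{"x":0,"y":0,"z":40,"rx":0,"ry":0,"rz":0,"hand":50},{"x":0,"y":0,"z":40,"rx":0,"ry":0,"rz":0,"hand":50},{"x":0,"y":0,"z":15,"rx":0,"ry":0,"rz":0,"hand":50},{"x":0,"y":0,"z":10,"rx":0,"ry":0,"rz":0,"hand":50},{"x":0,"y":0,"z":2,"rx":0,"ry":0,"rz":0,"hand":50},{"x":0,"y":0,"z":0,"rx":0,"ry":0,"rz":0,"hand":50}]'; python3 -m creep '[{"x":0,"y":0,"z":0,"rx":0,"ry":0,"rz":0,"hand":10},{"x":0,"y":0,"z":0,"rx":0,"ry":0,"rz":0,"hand":10},{"x":0,"y":0,"z":0,"rx":0,"ry":0,"rz":0,"hand":10},{"x":0,"y":0,"z":0,"rx":0,"ry":0,"rz":0,"hand":10},{"x":0,"y":0,"z":0,"rx":0,"ry":0,"rz":0,"hand":10},{"x":0,"y":0,"z":0,"rx":0,"ry":0,"rz":0,"hand":10}]' 90
```

```text
clock: 8.85
eef_pos: [578.8, -361.0, 4.4]
tcp_rot: [3.14, 0.001, 1.508]
contact_force: [-0.8, -0.6, 1.3]
opening: 0.583
grasp_force: 0.0
clock: 9.6
eef_pos: [578.6, -360.9, 4.4]
tcp_rot: [3.141, 0.001, 1.508]
contact_force: [-1.5, -0.1, 5.4]
opening: 0.177
grasp_force: 88.7
```

```bash
python3 -m creep '[{"x":0,"y":0,"z":-20,"rx":0,"ry":0,"rz":0,"hand":10},{"x":0,"y":0,"z":-40,"rx":0,"ry":0,"rz":0,"hand":10},{"x":0,"y":0,"z":-40,"rx":0,"ry":0,"rz":0,"hand":10},{"x":0,"y":0,"z":-40,"rx":0,"ry":0,"rz":0,"hand":10},{"x":0,"y":0,"z":-45,"rx":0,"ry":0,"rz":0,"hand":10},{"x":35,"y":5,"z":0,"rx":0,"ry":0,"rz":0,"hand":10},{"x":35,"y":5,"z":0,"rx":0,"ry":0,"rz":0,"hand":10},{"x":35,"y":5,"z":0,"rx":0,"ry":0,"rz":0,"hand":10},{"x":35,"y":5,"z":0,"rx":0,"ry":0,"rz":0,"hand":10},{"x":35,"y":5,"z":0,"rx":0,"ry":0,"rz":0,"hand":10},{"x":35,"y":5,"z":0,"rx":0,"ry":0,"rz":0,"hand":10},{"x":35,"y":5,"z":0,"rx":0,"ry":0,"rz":0,"hand":10},{"x":35,"y":5,"z":0,"rx":0,"ry":0,"rz":0,"hand":10},{"x":35,"y":5,"z":0,"rx":0,"ry":0,"rz":0,"hand":10},{"x":35,"y":5,"z":0,"rx":0,"ry":0,"rz":0,"hand":10},{"x":35,"y":5,"z":0,"rx":0,"ry":0,"rz":0,"hand":10},{"x":40,"y":4,"z":0,"rx":0,"ry":0,"rz":0,"hand":10},{"x":0,"y":0,"z":0,"rx":0,"ry":0,"rz":0,"hand":10}]'; python3 -m creep '[{"x":0,"y":0,"z":0,"rx":0,"ry":0,"rz":-0.146,"hand":10},{"x":0,"y":0,"z":0,"rx":0,"ry":0,"rz":-0.146,"hand":10},{"x":0,"y":0,"z":0,"rx":0,"ry":0,"rz":-0.146,"hand":10},{"x":0,"y":0,"z":0,"rx":0,"ry":0,"rz":-0.146,"hand":10},{"x":0,"y":0,"z":0,"rx":0,"ry":0,"rz":-0.146,"hand":10},{"x":0,"y":0,"z":0,"rx":0,"ry":0,"rz":0,"hand":10},{"x":0,"y":0,"z":0,"rx":0,"ry":0,"rz":0,"hand":10}]';  python3 - <<'E'
from h import *
import pickle
c=get_calibration('wrist'); im=grab_frame('wrist'); save(im,'w4.png',1.5); pickle.dump((c,im,sense()),open('w4.pkl','wb'))
s=sense();print(s['eef_pos'],s['tcp_rot'],s['clock'],s['opening'])
E
```

```text
clock: 11.85
eef_pos: [664.0, 62.5, 189.3]
tcp_rot: [3.141, -0.001, 1.511]
contact_force: [0.5, -0.2, -2.7]
opening: 0.178
grasp_force: 88.3
clock: 12.72
eef_pos: [663.7, 59.4, 188.7]
tcp_rot: [3.141, 0.0, 2.234]
contact_force: [-1.3, 0.1, -1.6]
opening: 0.181
grasp_force: 88.3
[663.72683903  59.50892611 188.60442276] [3.14146247e+00 1.84510957e-04 2.23493665e+00] 12.775 0.18150736372716797
```

View pics/w4.png

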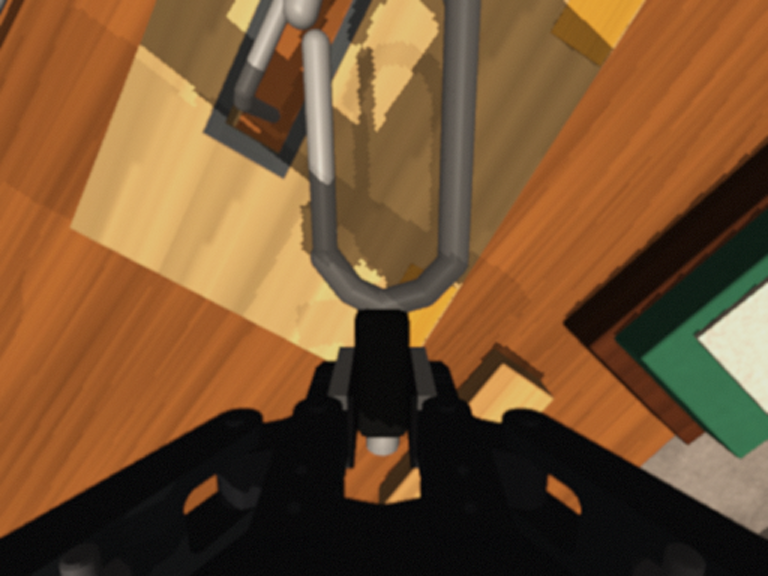

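Run:
```python
from h import *
import pickle
c,im,s=pickle.load(open('w4.pkl','rb'))
yw=s['tcp_rot'][2]; xh=np.array([np.cos(yw),np.sin(yw),0]); yh=np.array([-xh[1],xh[0],0]); T=s['eef_pos']; O=T+74*xh
def H(u,v,z):
    p=onz(c,(u/1.5,v/1.5),z); return p.round(1),((p-O)@xh).round(1),((p-O)@yh).round(1)
for n,u,v in [('gate tip',316,35),('gate mid',321,150),('gate rear',326,240),('spine far',463,10),('spine mid',460,120),('spine near',455,240),('rear bar',383,300),('grip front',383,312)]:
    print(n,*H(u,v,189))
print('leg corner',*H(245,97,129.))
```

```text
gate tip [585.2 128.9 189. ] 29.1 19.0
gate mid [604.3 104.9 189. ] -1.6 18.8
gate rear [621.4  83.8 189. ] -28.8 18.3
spine far [613.7 158.9 189. ] 35.1 -21.9
spine mid [631.6 137.  189. ] 6.8 -22.5
spine near [653.7 109.1 189. ] -28.8 -22.6
rear bar [648.   79.3 189. ] -48.7 0.2
grip front [650.5  76.  189. ] -52.8 0.2
leg corner [560.2  99.  129. ] 20.9 57.2
```

```bash
python3 -m creep '[{"x":0,"y":0,"z":25,"rx":0,"ry":0,"rz":0,"hand":10},{"x":0,"y":0,"z":30,"rx":0,"ry":0,"rz":0,"hand":10},{"x":0,"y":0,"z":25,"rx":0,"ry":0,"rz":0,"hand":10},{"x":0,"y":0,"z":10,"rx":0,"ry":0,"rz":0,"hand":10},{"x":0,"y":0,"z":4,"rx":0,"ry":0,"rz":0,"hand":10},{"x":0,"y":0,"z":0,"rx":0,"ry":0,"rz":0,"hand":10},{"x":0,"y":0,"z":0,"rx":0,"ry":0,"rz":0,"hand":10}]'
```

```text
clock: 13.65
eef_pos: [664.4, 59.9, 95.3]
tcp_rot: [3.14, 0.001, 2.238]
contact_force: [0.4, 0.4, -2.4]
opening: 0.18
grasp_force: 88.2
```

```bash
python3 -m creep '[{"x":0,"y":-8,"z":1.5,"rx":0,"ry":0,"rz":0,"hand":10},{"x":0,"y":-10,"z":0,"rx":0,"ry":0,"rz":0,"hand":10},{"x":0,"y":-8,"z":0,"rx":0,"ry":0,"rz":0,"hand":10},{"x":0,"y":-5,"z":0,"rx":0,"ry":0,"rz":0,"hand":10},{"x":0,"y":-4,"z":0,"rx":0,"ry":0,"rz":0,"hand":10},{"x":0,"y":-4,"z":0,"rx":0,"ry":0,"rz":0,"hand":10},{"x":0,"y":0,"z":0,"rx":0,"ry":0,"rz":0,"hand":10},{"x":0,"y":0,"z":0,"rx":0,"ry":0,"rz":0,"hand":10}]'
python3 - <<'E'
from h import *
import pickle
c=get_calibration('wrist'); im=grab_frame('wrist'); save(im,'w5.png',1.5); pickle.dump((c,im,sense()),open('w5.pkl','wb'))
E
```

```text
clock: 14.65
eef_pos: [633.6, 35.8, 92.9]
tcp_rot: [3.141, 0.0, 2.238]
contact_force: [2.7, 0.4, -2.2]
opening: 0.184
grasp_force: 88.3
```

View pics/w5.png

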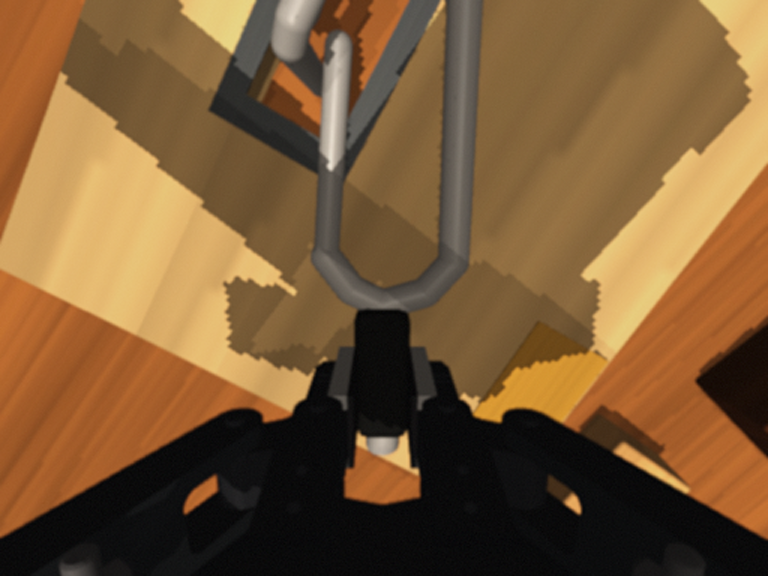

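The leg is now pressing on the gate: the gate tip at (340,40) has moved in a little from (316,35). I'll press on.

```bash
python3 -m creep '[{"x":0,"y":-4,"z":0,"rx":0,"ry":0,"rz":0,"hand":10},{"x":0,"y":-4,"z":0,"rx":0,"ry":0,"rz":0,"hand":10},{"x":0,"y":-4,"z":0,"rx":0,"ry":0,"rz":0,"hand":10},{"x":0,"y":-4,"z":0,"rx":0,"ry":0,"rz":0,"hand":10},{"x":0,"y":-3,"z":0,"rx":0,"ry":0,"rz":0,"hand":10},{"x":0,"y":0,"z":0,"rx":0,"ry":0,"rz":0,"hand":10},{"x":0,"y":0,"z":0,"rx":0,"ry":0,"rz":0,"hand":10}]'
```

```text
clock: 15.58
eef_pos: [618.5, 23.8, 92.9]
tcp_rot: [3.141, 0.001, 2.238]
contact_force: [3.4, 1.3, -2.0]
opening: 0.181
grasp_force: 88.3
```

```bash
python3 -m creep '[{"x":-4,"y":0,"z":0,"rx":0,"ry":0,"rz":0,"hand":10},{"x":-4,"y":0,"z":0,"rx":0,"ry":0,"rz":0,"hand":10},{"x":-4,"y":0,"z":0,"rx":0,"ry":0,"rz":0,"hand":10},{"x":-4,"y":-1,"z":0,"rx":0,"ry":0,"rz":0,"hand":10},{"x":-4,"y":-1,"z":0,"rx":0,"ry":0,"rz":0,"hand":10},{"x":-2,"y":0,"z":0,"rx":0,"ry":0,"rz":0,"hand":10},{"x":0,"y":0,"z":0,"rx":0,"ry":0,"rz":0,"hand":10},{"x":0,"y":0,"z":0,"rx":0,"ry":0,"rz":0,"hand":10}]'
python3 - <<'E'
from h import *
im=grab_frame('wrist'); save(im,'w6.png',1.5)
E
```

```text
clock: 16.58
eef_pos: [630.1, 5.5, 92.8]
tcp_rot: [-3.141, -0.0, 2.238]
contact_force: [-0.1, -1.4, -2.1]
opening: 0.182
grasp_force: 88.4
```

View pics/w6.png

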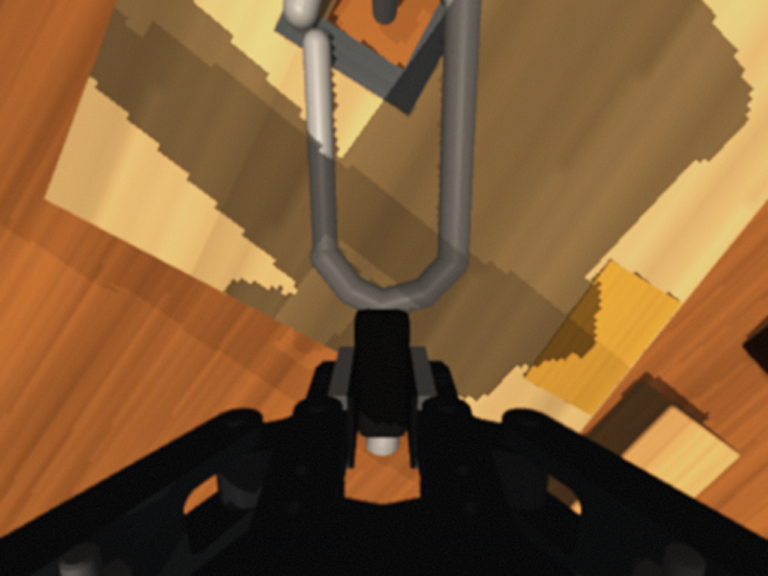

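The gate is shut behind the leg: gate tip (316,35), leg inside the loop at (385,10). I'll slide the hook forward so its grip rests on the lid, then lower, release and retreat.

```bash
python3 -m creep '[{"x":4,"y":0,"z":0,"rx":0,"ry":0,"rz":0,"hand":10},{"x":5,"y":0,"z":0,"rx":0,"ry":0,"rz":0,"hand":10},{"x":5,"y":0,"z":0,"rx":0,"ry":0,"rz":0,"hand":10},{"x":4,"y":0,"z":0,"rx":0,"ry":0,"rz":0,"hand":10},{"x":0,"y":0,"z":0.8,"rx":0,"ry":0,"rz":0,"hand":10},{"x":0,"y":0,"z":0.5,"rx":0,"ry":0,"rz":0,"hand":10},{"x":0,"y":0,"z":0,"rx":0,"ry":0,"rz":0,"hand":10}]'; python3 -m creep '[{"x":0,"y":0,"z":0,"rx":0,"ry":0,"rz":0,"hand":25},{"x":0,"y":0,"z":0,"rx":0,"ry":0,"rz":0,"hand":40},{"x":0,"y":0,"z":0,"rx":0,"ry":0,"rz":0,"hand":45},{"x":0,"y":0,"z":0,"rx":0,"ry":0,"rz":0,"hand":45},{"x":0,"y":0,"z":-5,"rx":0,"ry":0,"rz":0,"hand":45},{"x":0,"y":0,"z":-20,"rx":0,"ry":0,"rz":0,"hand":45},{"x":0,"y":0,"z":-30,"rx":0,"ry":0,"rz":0,"hand":45},{"x":-15,"y":0,"z":-30,"rx":0,"ry":0,"rz":0,"hand":45},{"x":-35,"y":0,"z":-20,"rx":0,"ry":0,"rz":0,"hand":45},{"x":-30,"y":0,"z":0,"rx":0,"ry":0,"rz":0,"hand":45},{"x":0,"y":0,"z":0,"rx":0,"ry":0,"rz":0,"hand":45},{"x":0,"y":0,"z":0,"rx":0,"ry":0,"rz":0,"hand":45}]' 40;  python3 - <<'E'
from h import *
w=grab_frame('wrist'); t=grab_frame('top')
a=cv2.resize(t[110:220,110:390],(800,314),interpolation=cv2.INTER_CUBIC)
save(np.vstack([np.hstack([cv2.resize(w,(380,285)),cv2.resize(grab_frame('scene')[100:340,160:480],(420,285))]),a]),'fin.png',1)
E
```

```text
clock: 17.5
eef_pos: [619.1, 19.8, 91.8]
tcp_rot: [3.141, -0.0, 2.238]
contact_force: [-3.5, 1.8, 4.6]
opening: 0.182
grasp_force: 89.3
clock: 19.0
eef_pos: [668.1, -42.9, 197.0]
tcp_rot: [3.142, -0.0, 2.238]
contact_force: [0.3, -0.5, -0.4]
opening: 0.525
grasp_force: 0.0
```

View pics/fin.png

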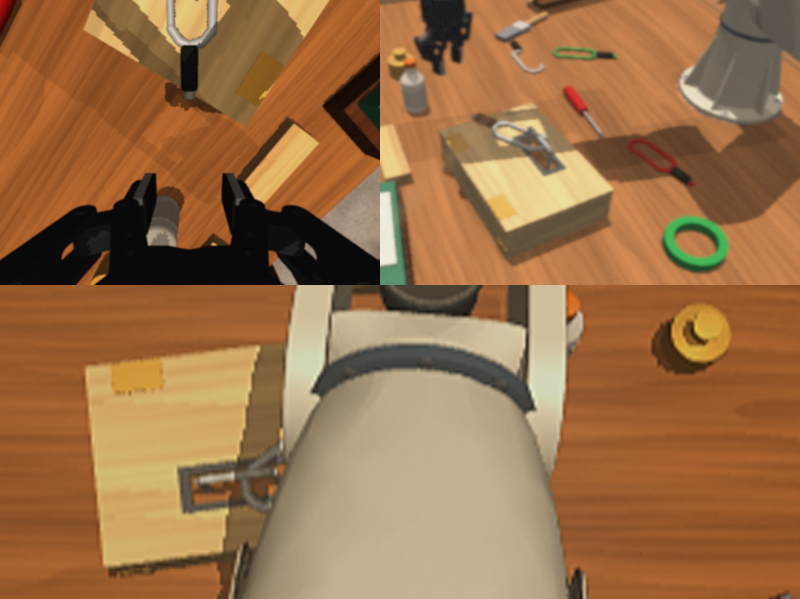

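The hook lies flat on the shut lid, looped round the right leg near (250,480) in the lower panel. The gripper is clear and the other things on the bench that I can see are undisturbed.

```bash
python3 -c "
from rig import *
print(sign_off())"
```

```text
the job is handed in; nothing more can be done
None
```

The lid is shut with the staple standing through its slot, and the snap hook lies flat on it, round the staple's right leg with its gate sprung shut behind the leg; I handed the job in at about 19 s, and no verdict came back.

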